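Refit the louvred cover of the extractor fan

ROBOT

A 6-joint arm with a two-finger parallel gripper is mounted at the origin on the work surface. World frame = base frame: x ahead of the robot, y to its left, z up, the work surface at z = 0. Lengths are in mm, angles in degrees, forces in N, time in s.
With the tool pointing down it reaches from about 300 to 850 mm from the base axis. Payload 4.2 kg.
Tool frame: the origin (TCP) lies between the finger pads; the fingertips stand 8 mm ahead of it and the grasp point (between the pads) lies 11 mm behind it; x points along the fingers, y is the direction in which the jaws open and shut, and the axes are right-handed (so a half turn about x gives the same grasp; the last joint's range is limited). The gripper opens to 91 mm and grips with 3 to 60 N. Pads are 32 mm wide; open, the fingers measure 118 mm over their backs; the gripper's body (76 mm by 178 mm) begins 60 mm behind the grasp point.
Start: joints at [67.208, 18.312, 89.639, -0, 72.044, -1.146], TCP at [212.107, 534.465, 221.976] pointing down, gripper open.
Joint ranges: [-177.97, 177.97], [-48.28, 115.42], [12.27, 149.76], [-77.06, 257.06], [2.81, 150.46], [-146.56, 146.56]. Speed limits (degrees/s): [147.25, 147.25, 180, 180, 180, 180].

INTERFACE

Orientations are given as [roll, pitch, yaw] about the fixed x, y, z axes, in that order (R = Rz(yaw) Ry(pitch) Rx(roll)).
In Python, from workcell import env gives the robot as it stands.
- The arm moves only by the tool arm_command, never from a script. Its arguments are lists of equal length, an entry for each row: "slide": the shift along the tool's x, y, z in cm, a list of three; "turn": the turn, a rotation vector about the tool's x, y, z in rad, a list of three; "grip": the closure in counts, from 0 (fully open) to 255 (shut). A call has 1 to 20 rows; each row is the pose to reach, as a shift and turn from the pose commanded when the call began, along the tool's axes at that moment; what a row does not reach only later rows make up. A row lasts 1/12 s, in which the tool goes at most 41.7 mm and 7.16 degrees, less where a joint would pass 70% of its speed; a pose out of reach is approached as far as the arm can. A call with a gripper value outside its range is refused whole. The fingers move at their own pace and stop on an object; "newtons" is the grip in N (left out, the last holds). Time passes only in rows, so rows that repeat a pose let the fingers close. It gives the time, the measured TCP pose, the force and the opening at its end, in the units of the state.
- env.state(): the state, without advancing time (a new reading comes with each control period).
- env.grab_frame(name): name is "scene" or "top" or "wrist"; returns (picture, depth): 480x640x3 uint8, red, green, blue; 480x640 float32, mm along the optical axis (not along the pixel's ray), 0 where there is no reading.
- env.calibration(name): a dict with "K" (3x3 intrinsics, pixels), "camera_from_world" (4x4, takes a point from world to camera coordinates); the wrist camera has in their place "T_tool_cam" (4x4, takes a point from camera to tool coordinates, whose origin is the TCP and whose axes are the tool frame's). Camera axes: x right, y up, looking along -z (the intrinsics and any distortion apply to the point x, -y, -z); pixel columns grow to the right and rows downward; lengths in mm; the calibration is good to about 2 mm. A picture is of the moment at which its call begins: read the wrist's pose just before it. calibration takes no time and is no camera call.
- env.job_done(): hands the job in, once; it reports no verdict.
Trained networks look in the newest picture that a camera, given by its name, has taken for a name from the list of things; names that differ only in an ending like _2 or _b are one class to them, and where a whole thing is asked for, a point or a joint stands for the part that bears it (a point fixed in the world has none). Each returns a list of dicts, best first, with "p" (0 to 1); they miss things now and then, are a little off and sometimes report something else, mostly with a low value. They report only what shows in the picture. A call takes as long as a camera call. They do not tell look-alikes from the thing itself.
- env.search_frame(camera, label): "point" ([x, y, z] in mm, in world coordinates, good to about 4 mm: the middle of the surface that is visible of it).
The state is a dict: "time_s": time; "qpos": joint angles; "qvel": joint speeds; "effort": joint torques, N m; "ee_pos": TCP position; "ee_rot": TCP orientation; "force": force on the tool from outside, world axes, zero at the start; "torque": the same for the moment, N m; "gripper_width": finger opening in mm.
Only numpy, scipy, OpenCV 4.12 (cv2) and the standard library are available. Lean on these libraries where they do the work, as an engineer would, in place of code of your own. Each camera call takes 0.05 s, during which the arm holds its last target.

TASK

The extractor fan lying on its back has been brushed out; put its louvred cover back on. The collar that takes the cover is telescopic, so feel for its height: hook the cover's front lip under the undercut front rim of the fan's intake collar, then pivot the rear down and press until the spring clip snaps over its rear edge, so that it lies flat and home in its recess with the interlock pin pressed in; let go of it and leave the other things on the bench where they are.

Things in the scene. Friction and masses are not known exactly. Their poses are not given: they have to be found in the camera images.
- fan: White plastic extractor-fan box, fixed on the bench on its back, open intake and rotor upward: 184 (x) x 164 (y) mm, with an 80 mm duct spigot on its +x side. Origin: centre of the underside; z up; -x = front, the slot's side (roughly towards the robot); +x = rear, the clip's side. The box ends at z = 90 mm; out of it stands the telescopic intake collar, 176 x 156 mm, which takes the cover.
- box_top (a point): Centre of the fan box's upper edge, at (0, 0, 90) mm in the fan's frame. The collar is locked anywhere between two ends, 30 mm apart, and its height is not reported: its ledges lie at z = 102 to 132 mm, its rim 8 mm above the ledges. Recess: x -66.5 to 67.5, y -62.5 to 62.5. Ledges: at both sides |y| 52 to 62.5, whole length to x = -76, and at the rear x 55.5 to 67.5; the well between is open.
- slot_above (a point): Point straight above the middle of the slot's edge, at (-66.5, 0, 150) mm in the fan's frame. The collar's front rim is undercut: an overhang spans x -76 to -66.5, the full width, its lower side 4.5 mm above the ledges, its top 8 mm above them. Beneath it is the slot for the lip: end wall at x = -76, open downwards for |y| < 52.
- clip (a joint): Travel in m of the steel spring clip in the middle of the collar's rear wall: 0 = sprung forward, up to 0.007 pushed back. Nose 24 mm wide at x = 61.5 mm of the fan, its flat underside 5.8 mm above the ledges, its ramp rising up and back to 16 mm above them. Preload 2 N, 600 N/m: about 8 to 12 N down on the rear of the cover snaps it past. A hooked, unlatched cover rests on the ramp, rear 8 to 14 mm up.
- interlock (a joint): Travel in m, downwards, of the interlock switch's black pin (7 mm dia) in the left ledge, at (20, 57) mm of the fan: 0 = out, standing 4 mm above the ledge; about 0.004 when the cover lies home on the ledges. Very light spring, under 0.5 N.
- cover: Loose white plastic louvred cover, 90 to 170 g, lying on the bench right side up: plate 130 (x) x 120 (y) x 5 mm, lip along its front (-x) edge, finger rib on top. Origin: centre of the plate's underside; when home it lies over the fan's origin, axes alike. x towards its rear, z out of its upper face. The rear 32 mm of the plate (x 33 to 65) is plain and flat, good for pressing on.
- cover_rib (a point): Centre of the cover's finger rib, the part to grasp, at (-5, 0, 14) mm in the cover's frame. The rib runs along the cover's x: 50 mm long, 12 mm thick in y, 18 mm high, from the plate's top (5 mm above its underside) to 23 mm. Axes as the cover's.
- cover_lip (a point): Middle of the tip of the cover's front lip, at (-73, 0, 1.5) mm in the cover's frame. The lip is 8 mm long, 90 mm wide and 3 mm thick, flush with the plate's underside. Axes as the cover's.
- bottle: Aluminium bottle with black screw cap, 72 mm dia, 210 mm tall, standing; origin at the centre of its foot. Bystander.
- funnel: Blue funnel standing mouth down, 112 mm dia, 115 mm tall; origin at the centre of its foot. Bystander.
- pump: Steel bicycle hand pump lying down, about 340 mm long along its x, 90 mm T handle; origin under its middle. Bystander.
- brush: Wooden hand brush lying bristles down between fan and cover, along its x, 255 mm long, 38 mm wide, 38 mm high; origin under its middle. Bystander.
- screwdriver: Screwdriver lying at the right-hand side of the bench along its x; origin under its middle. Bystander.
- jar: Glass jar with steel lid, 60 mm dia, 75 mm tall; origin at the centre of its foot. Bystander.
Not all that is in view belongs to the job. There is more than one size of the cover; the one meant has the size given above.

How it is judged:
By the outcome, as a careful person would: the job done as asked, in the order asked, and still so for the second after the job is handed in, with the robot touching nothing.
It also fails if it takes over 48 s, if anything falls off the work surface, if the arm or the gripper's body presses on something with over 40 N, if the wrist force passes 120 N, or if a joint passes its speed limit or range.

## Working session

There is one attempt and no reset: what is moved stays moved. The work goes in short steps, Python scripts to look and compute and a tool call to move; the robot and the scene stay as the last step left them, time stands still between calls to the robot, and variables do not carry over. Pictures are saved under pics/ and viewed, and the job is handed in when it is done.

Besides the shell and the picture viewer there is one more tool, called after "Call:" by a JSON object that holds its "fn" and its "kwargs". arm_command: Moves the arm, as the interface text tells. Its arguments: {"type":"object","properties":{"slide":{"type":"array","items":{"type":"array","items":{"type":"number"}}},"turn":{"type":"array","items":{"type":"array","items":{"type":"number"}}},"grip":{"type":"array","items":{"type":"number"}},"newtons":{"type":"number"}},"required":["slide","turn","grip"]}

```bash
ls; mkdir -p pics; cat > h.py <<'E'
import numpy as np, cv2
from workcell import env
from scipy.spatial.transform import Rotation as R
def save(n,p): cv2.imwrite('pics/'+n,cv2.cvtColor(p,cv2.COLOR_RGB2BGR))
def unproj(cam,d,tool=None):
    c=env.calibration(cam);K=np.array(c['K'])
    v,u=np.mgrid[0:480,0:640]
    x=(u-K[0,2])/K[0,0]*d; y=(v-K[1,2])/K[1,1]*d
    P=np.stack([x,-y,-d],-1)
    if 'camera_from_world' in c: T=np.linalg.inv(np.array(c['camera_from_world']))
    else: T=tool@np.array(c['T_tool_cam'])
    W=P@T[:3,:3].T+T[:3,3]; W[d==0]=np.nan
    return W
def toolT(s):
    T=np.eye(4);T[:3,:3]=R.from_euler('xyz',s['ee_rot'],degrees=True).as_matrix();T[:3,3]=s['ee_pos'];return T
E
python3 - <<'E'
from h import *
s=env.state();print(s)
for n in ('scene','top','wrist'):
    p,d=env.grab_frame(n);save(n+'0.png',p);np.save(n+'0.npy',d)
    c=env.calibration(n);print(n,{k:(np.round(v,3).tolist() if not isinstance(v,str) else v) for k,v in c.items()})
for l in ('cover','fan','brush','cover_rib','cover_lip','clip','interlock'):
    for c in('top','scene'): print(l,c,[(np.round(r['point']).tolist(),round(r['p'],2)) for r in env.search_frame(c,l)])
E
```

```text
pics
{'time_s': 0.0, 'qpos': array([ 6.72084484e+01,  1.83487708e+01,  8.97071208e+01,  3.96080353e-04,
        7.20432786e+01, -1.14585985e+00]), 'qvel': array([-0.01947744,  0.06101161,  0.10692477, -0.04553804,  0.00206878,
       -0.02167371]), 'effort': array([ 5.88061394e-04, -4.12437844e+01, -2.31969184e+01,  7.25784805e-02,
        4.56587272e-02, -1.30205281e-04]), 'ee_pos': array([211.90133116, 533.99369154, 221.14419901]), 'ee_rot': array([ -91.36342594,   89.90082906, -113.0092401 ]), 'force': array([-0.58399421,  0.37833127, -0.96172609]), 'torque': array([ 0.04158875, -0.01169026,  0.01174793]), 'gripper_width': 91.29900579162172}
scene {'K': [[578.91, 0.0, 308.887], [0.0, 578.91, 241.416], [0.0, 0.0, 1.0]], 'camera_from_world': [[-0.816, 0.578, 0.011, 477.095], [-0.44, -0.633, 0.637, 171.034], [0.375, 0.515, 0.77, -1738.623], [0.0, 0.0, 0.0, 1.0]]}
top {'K': [[473.183, 0.0, 321.408], [0.0, 473.183, 233.37], [0.0, 0.0, 1.0]], 'camera_from_world': [[0.004, -1.0, 0.014, -19.423], [0.984, 0.006, 0.175, -596.959], [-0.176, 0.014, 0.984, -1245.795], [0.0, 0.0, 0.0, 1.0]]}
wr
[... 362 characters left out ...]
 -246.0, 3.0], 0.63), ([362.0, -238.0, -2.0], 0.6)]
fan top [([499.0, 189.0, 90.0], 0.69), ([546.0, -161.0, 8.0], 0.38)]
fan scene [([512.0, 190.0, 83.0], 0.85)]
brush top [([516.0, -5.0, 39.0], 0.69)]
brush scene [([533.0, 4.0, 39.0], 0.67)]
cover_rib top [([719.0, -251.0, 3.0], 0.81), ([546.0, -160.0, 5.0], 0.74)]
cover_rib scene [([550.0, -156.0, 4.0], 0.87), ([722.0, -246.0, -2.0], 0.79), ([357.0, -237.0, 5.0], 0.74)]
cover_lip top [([723.0, -248.0, 4.0], 0.89), ([540.0, -157.0, 6.0], 0.72), ([352.0, -238.0, 1.0], 0.63)]
cover_lip scene [([723.0, -250.0, 10.0], 0.96), ([359.0, -235.0, 3.0], 0.59), ([549.0, -152.0, 4.0], 0.57)]
clip top []
clip scene []
interlock top []
interlock scene []
```

View pics/top0.png

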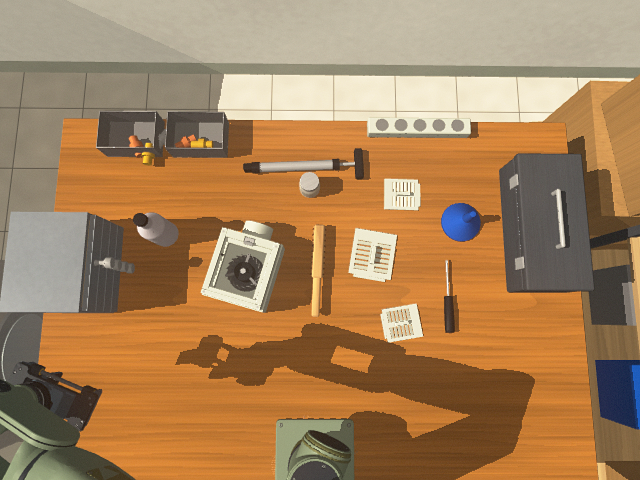

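View pics/scene0.png

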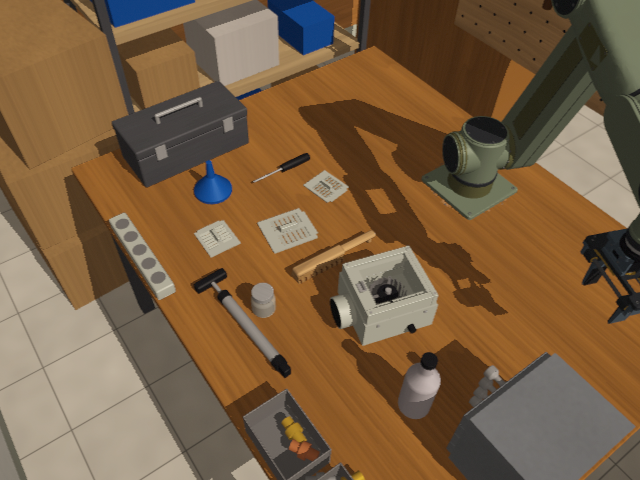

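View pics/wrist0.png

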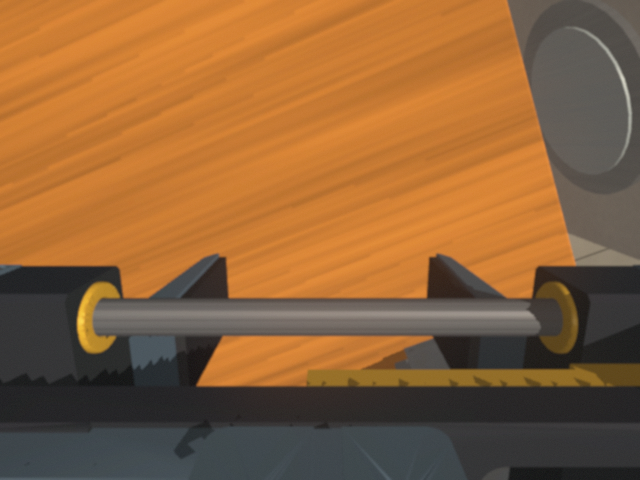

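```bash
python3 - <<'E'
from h import *
p=cv2.imread('pics/top0.png')
a=cv2.resize(p[205:325,190:300],None,fx=5,fy=5,interpolation=cv2.INTER_CUBIC)[:600]
b=cv2.resize(p[220:290,340:405],None,fx=8,fy=8,interpolation=cv2.INTER_CUBIC)
cv2.imwrite('pics/ca.png',a);cv2.imwrite('pics/cb.png',b)
p=cv2.imread('pics/scene0.png')
cv2.imwrite('pics/cs.png',cv2.resize(p[240:350,325:445],None,fx=5,fy=5,interpolation=cv2.INTER_CUBIC))
d=np.load('top0.npy');W=unproj('top',d)
# cover: height
for nm,(r0,r1,c0,c1),lo in (('cover',(220,290,340,405),2.5),('fan',(205,325,190,300),60)):
    w=W[r0:r1,c0:c1]; m=(w[...,2]>lo)
    print(nm,m.sum(),np.histogram(w[...,2][m],bins=20))
    n,l,st,_=cv2.connectedComponentsWithStats(m.astype('uint8'));k=1+st[1:,4].argmax()
    q=w[l==k];print(q.min(0),q.max(0))
    r=cv2.minAreaRect(q[:,:2].astype('float32'));print(r,cv2.boxPoints(r))
E
```

```text
cover 2360 (array([591, 588, 422, 322, 211,  84,  41,  15,   3,   1,   1,   3,   3,
         8,  10,  11,  21,  10,   9,   6]), array([ 2.50352818,  3.84805692,  5.19258566,  6.5371144 ,  7.88164314,
        9.22617188, 10.57070062, 11.91522936, 13.2597581 , 14.60428684,
       15.94881559, 17.29334433, 18.63787307, 19.98240181, 21.32693055,
       22.67145929, 24.01598803, 25.36051677, 26.70504551, 28.04957425,
       29.39410299]))
[ 468.19298319 -251.12173351    2.5055677 ] [633.83900163 -81.131483    29.39410299]
((547.4393310546875, -166.74514770507812), (172.0236358642578, 159.92507934570312), 83.65323638916016) [[ 458.45868  -243.39029 ]
 [ 617.40356  -261.0693  ]
 [ 636.42      -90.100006]
 [ 477.4751    -72.42099 ]]
fan 3642 (array([ 49,  66, 203, 245,  94, 112, 137, 184,  76,  10,  11,  34,  38,
        50, 260, 369, 661, 882, 151,  10]), array([ 60.06306428,  64.07259861,  68.08213295,  72.09166728,
        76.10120162,  80.11073595,  84.12027028,  88.12980462,
        92.13933895,  96.14887329, 100.15840762, 104.16794195,
       108.17747629, 112.18701062, 116.19654496, 120.20607929,
       124.21561362, 128.22514796, 132.23468229, 136.24421663,
       140.25375096]))
[383.13706984  87.20371913  60.06306428] [627.06464772 292.74537665 140.25375096]
((512.0223388671875, 182.65142822265625), (164.84165954589844, 223.8649444580078), 73.80602264404297) [[381.54465 134.71767]
 [596.52734  72.28395]
 [642.5     230.58519]
 [427.51733 293.01892]]
```

```bash
python3 - <<'E'
from h import *
W=unproj('top',np.load('top0.npy'))
np.set_printoptions(linewidth=250,suppress=True)
print(np.round(W[226:284:2,344:402:2,2]).astype(int))
print(np.round(W[215:315:4,198:292:4,2]).astype(int))
E
```

```text
[[                   1                   -1                   -2                   -1                    1                   -4                    5                    8                    1                    4                    3
                     4                    0                   -3                   -2                    2                    9                    3                    3                    1                    3                    0
                     7                   -2                    5                   -1                    1                    0                    1]
 [                   6                    6                    7                    4                   -2                    3                    6                   -2                    3                   -1                    5
                     5                    0                    3                    4                    3                    1                    4                    4                    1                   -1                    0
                  
[... 18600 characters left out ...]
  57  16 118 125 128  79   1  -2   3   0   5]
 [  2 132 133 132 131 128 128  10  12  12  12   8  13  15  14 123 130 108  53   6   5   2   1  -2]
 [ -1  -1  92 130 127 130 130 127 128 129 132  15  12  12 120 129 128  90  23  -2  -1  -5  -1  -1]
 [  1  -2  -2   3   1  92  90 129 135 124 128 127 127 127 120 132 125  90   3  -1  -1   3  -2   1]
 [  2   1   0   1   2   5   0   1   2  95 125 133 131 128 131 129 114  58  -3   2   1  -3   1   3]
 [ -4   0   0  -1  -2   1  -1   1   0   6   2   6  91 133 125 127  93  33   2  -2   4   3   0   3]
 [  2   5   4  -2  -2  -1   0  -1   1   3   3  -6  -5   3  -3  -3  88   1   3  -3   2   2  -3   3]]<stdin>:4: RuntimeWarning: invalid value encountered in cast
```

View crops.

View pics/ca.png

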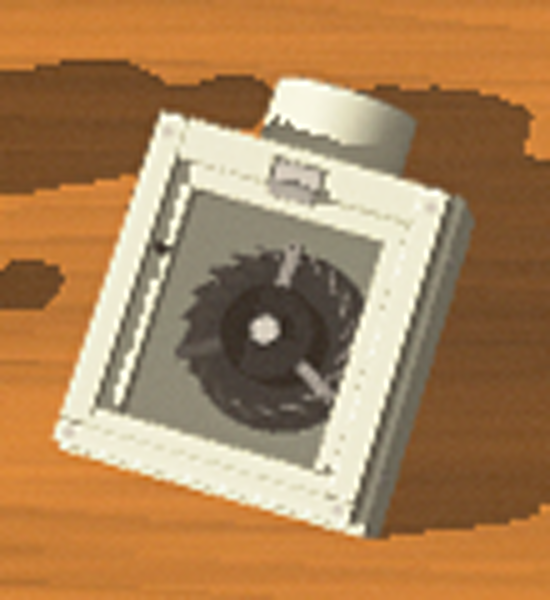

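View pics/cb.png

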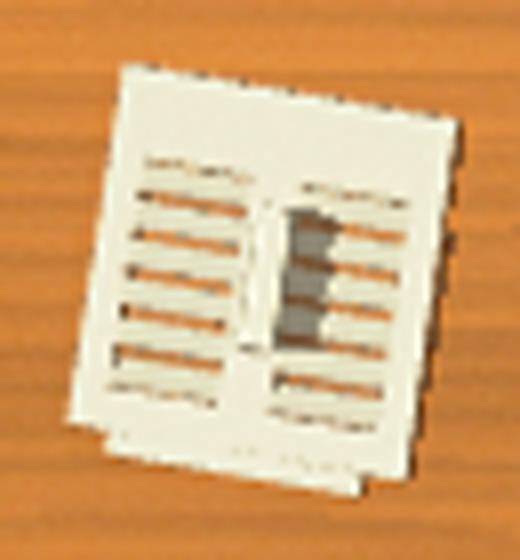

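View pics/cs.png

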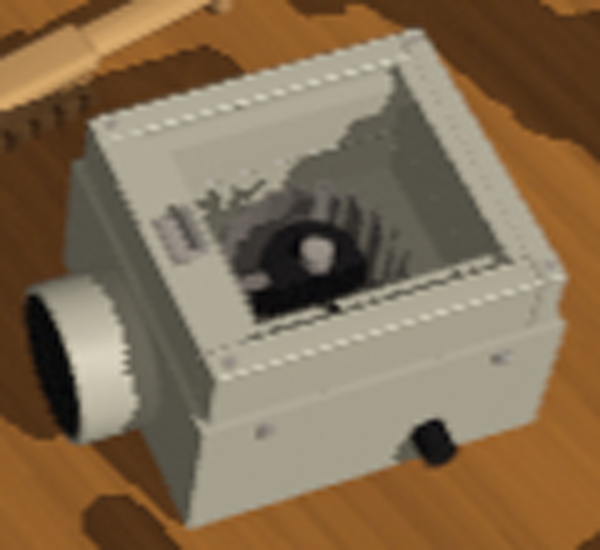

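```bash
cat >> h.py <<'E'
def go(pos,Rm,s=None):
    s=s or env.state();T=toolT(s)
    sl=T[:3,:3].T@(np.array(pos)-T[:3,3])/10
    tv=R.from_matrix(T[:3,:3].T@Rm).as_rotvec()
    n=max(np.linalg.norm(sl)*10/41.7,np.linalg.norm(tv)/np.radians(7.16))
    print('slide',np.round(sl,2).tolist(),'turn',np.round(tv,3).tolist(),'rows>=%.1f'%n)
def Rdown(yaw,tilt=0,flip=1):
    # cover frame yaw; tilt = rear up (deg); tool x = -cover z, tool y = flip*cover y
    C=R.from_euler('z',yaw,degrees=True).as_matrix()@R.from_euler('y',-tilt,degrees=True).as_matrix()
    x=-C[:,2];y=flip*C[:,1];return np.stack([x,y,np.cross(x,y)],1)
E
python3 - <<'E'
from h import *
print(np.round(toolT(env.state()),3))
for f in (1,-1): go([500,185,370],Rdown(-18,0,f))
# fan fit from the top depth: rim + corners
p=cv2.imread('pics/top0.png');c=env.calibration('top');K=np.array(c['K']);Ti=np.linalg.inv(np.array(c['camera_from_world']))
def px(u,v,z):
    o=Ti[:3,3];d=Ti[:3,:3]@np.array([(u-K[0,2])/K[0,0],-(v-K[1,2])/K[1,1],-1]);return o+d*(z-o[2])/d[2]
q=[px(190+a/5,205+b/5,129.5) for a,b in((60,435),(165,115),(462,200),(365,535))];print(np.round(q,1),np.mean(q,0))
q=[px(340+a/8,220+b/8,5) for a,b in((70,425),(125,65),(457,120),(407,478))];print(np.round(q,1),np.mean(q,0))
for i in range(4): print(np.linalg.norm(q[i]-q[i-1]),np.degrees(np.arctan2(*(q[i]-q[i-1])[1::-1])))
E
```

```text
[[ 0.00000e+00  3.69000e-01  9.29000e-01  2.12117e+02]
 [ 0.00000e+00  9.29000e-01 -3.69000e-01  5.34461e+02]
 [-1.00000e+00  0.00000e+00  0.00000e+00  2.21982e+02]
 [ 0.00000e+00  0.00000e+00  0.00000e+00  1.00000e+00]]
slide [-14.8, -21.86, 39.65] turn [-0.064, 0.0, -0.0] rows>=11.4
slide [-14.8, -21.86, 39.65] turn [3.078, -0.0, -0.0] rows>=24.6
[[431.7 284.4 129.5]
 [595.9 238.3 129.5]
 [552.5  84.6 129.5]
 [382.7 130.  129.5]] [490.67625869 184.32987162 129.5       ]
[[ 492.7  -94.3    5. ]
 [ 621.4 -114.8    5. ]
 [ 602.2 -233.1    5. ]
 [ 474.7 -212.5    5. ]] [ 547.75635381 -163.68112945    5.        ]
119.49678943057468 81.33551709491614
130.35518673822773 -9.04226252311149
119.88277151491947 -99.21619242146949
129.20395174540337 170.78566568516365
```

```bash
python3 - <<'E'
from h import *
go([548,168,370],Rdown(-15.5))
E
```

```text
slide [-14.8, -21.67, 44.74] turn [-0.107, 0.0, -0.0] rows>=12.4
```

Call:
{"fn": "arm_command", "kwargs": {"slide": [[-14.8, -21.67, 44.74], [-14.8, -21.67, 44.74], [-14.8, -21.67, 44.74], [-14.8, -21.67, 44.74], [-14.8, -21.67, 44.74], [-14.8, -21.67, 44.74], [-14.8, -21.67, 44.74], [-14.8, -21.67, 44.74], [-14.8, -21.67, 44.74], [-14.8, -21.67, 44.74], [-14.8, -21.67, 44.74], [-14.8, -21.67, 44.74], [-14.8, -21.67, 44.74], [-14.8, -21.67, 44.74], [-14.8, -21.67, 44.74], [-14.8, -21.67, 44.74], [-14.8, -21.67, 44.74]], "turn": [[-0.107, 0, 0], [-0.107, 0, 0], [-0.107, 0, 0], [-0.107, 0, 0], [-0.107, 0, 0], [-0.107, 0, 0], [-0.107, 0, 0], [-0.107, 0, 0], [-0.107, 0, 0], [-0.107, 0, 0], [-0.107, 0, 0], [-0.107, 0, 0], [-0.107, 0, 0], [-0.107, 0, 0], [-0.107, 0, 0], [-0.107, 0, 0], [-0.107, 0, 0]], "grip": [0, 0, 0, 0, 0, 0, 0, 0, 0, 0, 0, 0, 0, 0, 0, 0, 0]}}

```text
time_s: 2.27
ee_pos: [547.0, 169.0, 369.6]
ee_rot: [-176.7, 89.9, 167.8]
force: [-0.4, -0.5, -0.5]
gripper_width: 91.0
```

```bash
python3 - <<'E'
from h import *
s=env.state();print(s['time_s'],s['ee_pos'],np.abs(s['qvel']).max())
p,d=env.grab_frame('wrist');save('w1.png',p);np.savez('w1.npz',d=d,T=toolT(s))
go([547.8+50,-163.7-8,240],Rdown(-9))
W=unproj('wrist',d,toolT(s));print(np.round(W[::40,::40,2]))
E
```

```text
2.2667 [546.9920663  168.98719467 369.58093724] 0.3905767299489676
slide [12.96, -31.5, 13.96] turn [-0.112, -0.001, -0.0] rows>=8.8
[[ -1.  -1.   1.  -0.  -1.  -1.   0.  -1.  -0.  -2.   1.   0.  -1.  -0.
    1.  -1.]
 [ -0.  -1.  -2.  -1.  -2.  -0.  -1.   0.  -1.  -2.   1.   0.  -1.  -0.
   -2.   0.]
 [ -1.   1.  -2.  -1.  -2.  -1.  -1. 126. 127. 129. 126.  -1.  -2.  -1.
   -0.  51.]
 [  1.   1.  -2.   0.  36.  -1.  -2. 118.  14.  14. 129.  -2.  -0.  -1.
   -0.  -3.]
 [  2.  -1.  -0.   0.   0.   0.  -0. 119.  72.  15. 128.  -1.  -0.  31.
  108.  -2.]
 [ -2.  -0.  -0.  -0.   1.  29.  -1. 120.  11.  13. 127.  -1.  -1.  64.
  140. 178.]
 [ -0.  -1.   2.  -1.   1.  38.  -1.   0.  83.  69.  -1.   0.  -1.  -0.
   -0.  -2.]
 [454. 455. 454. 443.  -0. 392.  -0.  -2.   1.  -1.  -1. 380. 396.   0.
  453. 455.]
 [463. 464. 461. 456. 457. 457. 457. 457. 457. 456. 458. 456. 457. 457.
  457. 464.]
 [464. 463. 462. 449. 428. 405.  71.  45.   0.  26.  33.   4. 417. 442.
  458. 463.]
 [475. 477. 476. 476. 477. 476. 476. 476. 477. 476. 476. 476. 477. 476.
  476. 476.]
 [484. 484. 484. 483.  nan 483. 486. 485. 485. 485. 485. 486. 482. 482.
  482. 482.]]
```

View pics/w1.png

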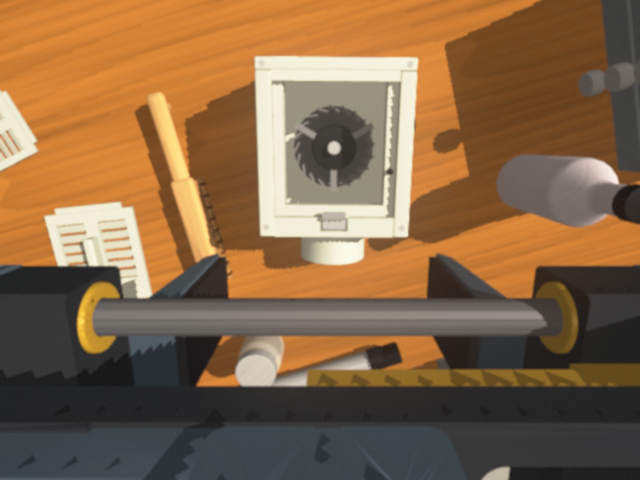

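```bash
python3 - <<'E'
from h import *
z=np.load('w1.npz');W=unproj('wrist',z['d'],z['T'])
m=np.zeros((480,640),bool);m[40:250,240:440]=True
m&=(W[...,2]>112)&(W[...,2]<140)
n,l,st,_=cv2.connectedComponentsWithStats(m.astype('uint8'));k=1+st[1:,4].argmax();m=l==k
Zs=W[...,2][m];print(np.median(Zs[Zs>124.2]),np.median(Zs[Zs<122]),np.histogram(Zs,bins=np.arange(112,136)))
wood=W[100:240,440:480,2];print('wood',np.nanmedian(wood))
b=W[...,2][(W[...,2]>84)&(W[...,2]<96)];print('box',np.median(b),len(b))
# replane: intersect at z=rim with color-based edges
c=env.calibration('wrist');K=np.array(c['K']);T=z['T']@np.array(c['T_tool_cam'])
rim=np.median(Zs[Zs>124.2])
def px(u,v,zz):
    d=T[:3,:3]@np.stack([(u-K[0,2])/K[0,0],-(v-K[1,2])/K[1,1],-np.ones_like(u)]);return (T[:3,3:]+d*(zz-T[2,3])/d[2]).T
cs=cv2.findContours(m.astype('uint8'),cv2.RETR_EXTERNAL,cv2.CHAIN_APPROX_NONE)[0];cn=max(cs,key=len)[:,0].astype(float)
q=px(cn[:,0],cn[:,1],rim)
r=cv2.minAreaRect(q[:,:2].astype('float32'));print(r)
p=cv2.imread('pics/w1.png');cv2.imwrite('pics/w1c.png',cv2.resize(p[45:270,240:440],None,fx=3.2,fy=2.6*1,interpolation=cv2.INTER_CUBIC))
E
```

```text
127.24541437808281 119.29909893881802 (array([  50,   28,   43,   44,   58,  214, 1119, 1796,  760,  160,   63,
         86,  102,  783, 3399, 4739, 1770,  209,   31,   11,   18,   21,
         34]), array([112, 113, 114, 115, 116, 117, 118, 119, 120, 121, 122, 123, 124,
       125, 126, 127, 128, 129, 130, 131, 132, 133, 134, 135]))
wood -0.417429578141423
box 87.13565899672511 1455
((494.927978515625, 190.97744750976562), (155.54519653320312, 175.7708740234375), 74.04676818847656)
```

View pics/w1c.png

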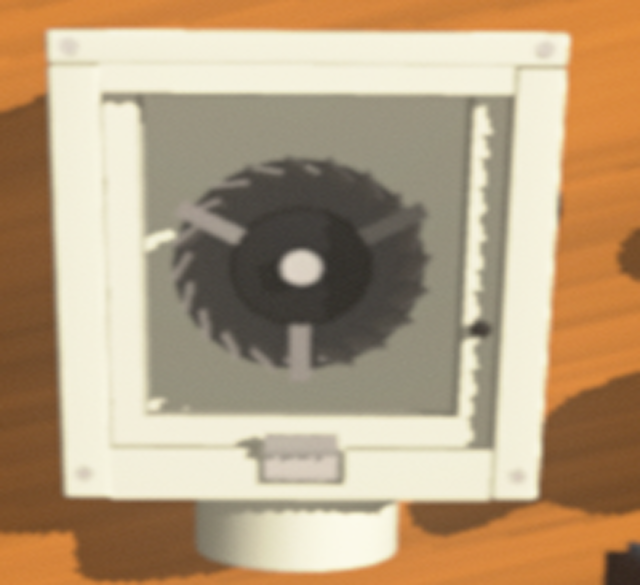

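Call:
{"fn": "arm_command", "kwargs": {"slide": [[13, -31.5, 14], [13, -31.5, 14], [13, -31.5, 14], [13, -31.5, 14], [13, -31.5, 14], [13, -31.5, 14], [13, -31.5, 14], [13, -31.5, 14], [13, -31.5, 14], [13, -31.5, 14], [13, -31.5, 14], [13, -31.5, 14], [13, -31.5, 14], [13, -31.5, 14]], "turn": [[-0.112, 0, 0], [-0.112, 0, 0], [-0.112, 0, 0], [-0.112, 0, 0], [-0.112, 0, 0], [-0.112, 0, 0], [-0.112, 0, 0], [-0.112, 0, 0], [-0.112, 0, 0], [-0.112, 0, 0], [-0.112, 0, 0], [-0.112, 0, 0], [-0.112, 0, 0], [-0.112, 0, 0]], "grip": [0, 0, 0, 0, 0, 0, 0, 0, 0, 0, 0, 0, 0, 0]}}

```text
time_s: 3.48
ee_pos: [598.9, -171.3, 241.0]
ee_rot: [7.3, 89.9, -1.7]
force: [0.1, 0.3, -0.3]
gripper_width: 91.2
```

```bash
python3 - <<'E'
from h import *
s=env.state();print(s['time_s'],s['ee_pos'],s['ee_rot'],np.abs(s['qvel']).max())
p,d=env.grab_frame('wrist');save('w2.png',p);T0=toolT(s);np.savez('w2.npz',d=d,T=T0)
c=env.calibration('wrist');K=np.array(c['K']);T=T0@np.array(c['T_tool_cam'])
def px(u,v,zz):
    dd=T[:3,:3]@np.stack([(u-K[0,2])/K[0,0],-(v-K[1,2])/K[1,1],-np.ones_like(u)]);return (T[:3,3:]+dd*(zz-T[2,3])/dd[2]).T
W=unproj('wrist',d,T0)
hsv=cv2.cvtColor(p,cv2.COLOR_RGB2HSV);m=((hsv[...,1]<70)&(hsv[...,2]>150));m[255:]=False
n,l,st,ce=cv2.connectedComponentsWithStats(m.astype('uint8'));print(st[1:][st[1:,4]>300],ce[1:][st[1:,4]>300])
E
```

```text
3.4833 [ 598.93624229 -171.25192448  240.9654473 ] [ 7.28097532 89.910756   -1.68805682] 0.2073774514961788
[[  168     0    77    26  1064]
 [   85    62    36   110   716]
 [  267    79   126   143 14887]] [[197.20676692   8.4962406 ]
 [102.57402235 116.67039106]
 [329.31006919 149.74971452]]
```

View pics/w2.png

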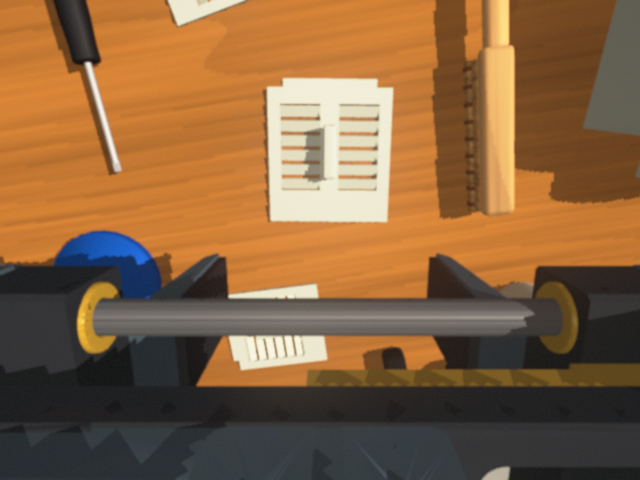

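```bash
python3 - <<'E'
from h import *
z=np.load('w2.npz');T0=z['T'];p=cv2.cvtColor(cv2.imread('pics/w2.png'),cv2.COLOR_BGR2RGB)
c=env.calibration('wrist');K=np.array(c['K']);T=T0@np.array(c['T_tool_cam'])
def px(u,v,zz):
    u=np.asarray(u,float);v=np.asarray(v,float)
    dd=T[:3,:3]@np.stack([(u-K[0,2])/K[0,0],-(v-K[1,2])/K[1,1],-np.ones_like(u)]);return (T[:3,3:]+dd*(zz-T[2,3])/dd[2]).T
hsv=cv2.cvtColor(p,cv2.COLOR_RGB2HSV);m=((hsv[...,1]<70)&(hsv[...,2]>150));m[255:]=False
n,l,st,ce=cv2.connectedComponentsWithStats(m.astype('uint8'));k=1+st[1:,4].argmax();m=(l==k).astype('uint8')
cn=max(cv2.findContours(m,cv2.RETR_EXTERNAL,cv2.CHAIN_APPROX_NONE)[0],key=len)[:,0]
q=px(cn[:,0],cn[:,1],5);r=cv2.minAreaRect(q[:,:2].astype('float32'));print(r)
W=unproj('wrist',z['d'],T0)
e=W[100:210,272:388];print('plate z',np.median(W[200:218,280:380,2]),'wood',np.nanmedian(W[230:250,250:400,2]))
mm=np.zeros((480,640),bool);mm[100:200,300:360]=True;mm&=(W[...,2]>17)
rb=W[mm];print('rib',rb.mean(0),np.median(rb[:,2]),cv2.minAreaRect(rb[:,:2].astype('float32')))
E
```

```text
((545.3316040039062, -161.58163452148438), (120.29524993896484, 137.15231323242188), 80.52739715576172)
plate z nan wood -0.39405273803572527
rib [ 544.3090145  -160.92975527   22.33514722] 22.364330504614145 ((544.1710205078125, -160.89361572265625), (11.807819366455078, 49.1696891784668), 80.0015640258789)
```

```bash
python3 - <<'E'
from h import *
go([544.3,-161.3,60],Rdown(-9.6));go([544.3,-161.3,15.5],Rdown(-9.6))
E
```

```text
slide [18.08, 0.15, -5.58] turn [0.011, 0.001, -0.0] rows>=4.5
slide [22.53, 0.15, -5.58] turn [0.011, 0.001, -0.0] rows>=5.6
```

Call:
{"fn": "arm_command", "kwargs": {"slide": [[18.1, 0.15, -5.58], [18.1, 0.15, -5.58], [18.1, 0.15, -5.58], [18.1, 0.15, -5.58], [18.1, 0.15, -5.58], [18.1, 0.15, -5.58], [19.5, 0.15, -5.58], [21, 0.15, -5.58], [22.2, 0.15, -5.58], [22.5, 0.15, -5.58], [22.5, 0.15, -5.58]], "turn": [[0.011, 0.001, 0], [0.011, 0.001, 0], [0.011, 0.001, 0], [0.011, 0.001, 0], [0.011, 0.001, 0], [0.011, 0.001, 0], [0.011, 0.001, 0], [0.011, 0.001, 0], [0.011, 0.001, 0], [0.011, 0.001, 0], [0.011, 0.001, 0]], "grip": [80, 80, 80, 80, 80, 80, 80, 80, 80, 80, 80]}}

```text
time_s: 4.45
ee_pos: [545.0, -162.5, 15.9]
ee_rot: [-9.8, 90.0, -19.5]
force: [0.0, 0.4, -0.0]
gripper_width: 62.7
```

```bash
python3 - <<'E'
from h import *
s=env.state();print(s['time_s'],s['ee_pos'],s['ee_rot'],s['force'],s['gripper_width'])
go([544.3,-161.3,15.5],Rdown(-9.6))
p,d=env.grab_frame('wrist');save('w3.png',p)
E
```

```text
4.45 [ 545.02302957 -162.51690255   15.86188884] [ -9.84839699  89.96284993 -19.53454158] [ 0.04450813  0.44292053 -0.00404898] 62.677626017405316
slide [0.04, 0.11, -0.09] turn [-0.002, 0.001, 0.0] rows>=0.0
```

View pics/w3.png

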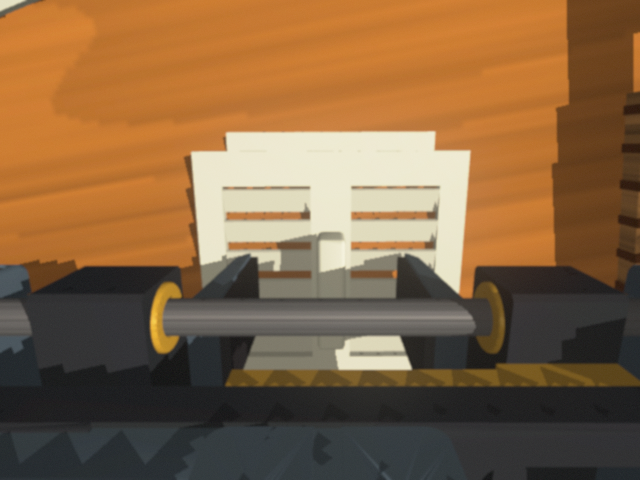

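Call:
{"fn": "arm_command", "kwargs": {"slide": [[0, 0.1, 0], [0, 0.1, 0], [0, 0.1, 0], [0, 0.1, 0], [0, 0.1, 0], [0, 0.1, 0], [0, 0.1, 0], [0, 0.1, 0]], "turn": [[0, 0, 0], [0, 0, 0], [0, 0, 0], [0, 0, 0], [0, 0, 0], [0, 0, 0], [0, 0, 0], [0, 0, 0]], "grip": [255, 255, 255, 255, 255, 255, 255, 255], "newtons": 40}}

```text
time_s: 5.17
ee_pos: [543.9, -161.6, 14.9]
ee_rot: [168.1, 89.9, 158.3]
force: [0.3, 0.8, 0.7]
gripper_width: 12.1
```

```bash
python3 - <<'E'
from h import *
s=env.state();print(s['time_s'],s['ee_pos'],s['force'],s['gripper_width'],np.abs(s['qvel']).max())
E
```

```text
5.1667 [ 543.94718231 -161.62344357   14.91495575] [0.29966243 0.78277422 0.67869212] 12.071549892163356 0.283604081286221
```

```bash
cat >> h.py <<'E'
F=dict(c=np.array([494.9,191.0]),yaw=-15.95,L=119.7)
G=np.array([-5.3,0.0,15.0])  # TCP in cover frame
def cover_tcp(dx,h,tilt,dy=0,ax=-65.):
    "pose of TCP so that the cover's front bottom edge lies at fan x=-65+dx, ledge+h"
    Rf=R.from_euler('z',F['yaw'],degrees=True).as_matrix()
    C=Rf@R.from_euler('y',-tilt,degrees=True).as_matrix()
    A=np.array([F['c'][0],F['c'][1],F['L']])+Rf@np.array([-65+dx,dy,h])
    return A+C@(G-np.array([-65.,0,0])), Rdown(F['yaw'],tilt)
def cover_now(s=None):
    T=toolT(s or env.state());t=T[:3,:3]
    C=np.stack([np.cross(t[:,1],-t[:,0]),t[:,1],-t[:,0]],1)
    A=T[:3,3]+C@(np.array([-65.,0,0])-G)
    Rf=R.from_euler('z',F['yaw'],degrees=True).as_matrix()
    a=Rf.T@(A-np.array([F['c'][0],F['c'][1],F['L']]))
    e=R.from_matrix(Rf.T@C).as_euler('ZYX',degrees=True)
    return 'dx %.1f dy %.1f h %.1f | yaw %.1f tilt %.1f roll %.1f'%(a[0]+65,a[1],a[2],e[0],-e[1],e[2])
E
python3 - <<'E'
from h import *
print(cover_now());T=cover_tcp(10,28,12);print(T);go(*T)
E
```

```text
dx 149.7 dy -332.0 h -119.7 | yaw 6.2 tilt -0.1 roll 0.0
(array([495.16608257, 190.92395328, 174.78454195]), array([[ 0.19990748,  0.27479839,  0.94049075],
       [-0.0571338 ,  0.96150187, -0.26879339],
       [-0.9781476 ,  0.        ,  0.20791169]]))
slide [-15.97, 33.93, -10.79] turn [0.108, -0.21, -0.012] rows>=9.4
```

Call:
{"fn": "arm_command", "kwargs": {"slide": [[-4, 0, 0], [-8, 0, 0], [-11, 0, 0], [-14, 3, -1], [-16, 7, -2], [-16, 33.9, -10.8], [-16, 33.9, -10.8], [-16, 33.9, -10.8], [-16, 33.9, -10.8], [-16, 33.9, -10.8], [-16, 33.9, -10.8], [-16, 33.9, -10.8], [-16, 33.9, -10.8], [-16, 33.9, -10.8], [-16, 33.9, -10.8], [-16, 33.9, -10.8], [-16, 33.9, -10.8], [-16, 33.9, -10.8]], "turn": [[0, 0, 0], [0, 0, 0], [0, -0.05, 0], [0, -0.1, 0], [0, -0.15, 0], [0.108, -0.21, -0.012], [0.108, -0.21, -0.012], [0.108, -0.21, -0.012], [0.108, -0.21, -0.012], [0.108, -0.21, -0.012], [0.108, -0.21, -0.012], [0.108, -0.21, -0.012], [0.108, -0.21, -0.012], [0.108, -0.21, -0.012], [0.108, -0.21, -0.012], [0.108, -0.21, -0.012], [0.108, -0.21, -0.012], [0.108, -0.21, -0.012]], "grip": [255, 255, 255, 255, 255, 255, 255, 255, 255, 255, 255, 255, 255, 255, 255, 255, 255, 255]}}

```text
time_s: 6.67
ee_pos: [495.1, 189.2, 175.0]
ee_rot: [-0.3, 78.0, -16.3]
force: [-0.1, 0.5, -0.8]
gripper_width: 11.8
```

```bash
python3 - <<'E'
from h import *
s=env.state();print(s['time_s'],s['ee_pos'],s['force'],s['gripper_width'],np.abs(s['qvel']).max());print(cover_now(s))
p,d=env.grab_frame('wrist');save('w4.png',p);np.savez('w4.npz',d=d,T=toolT(s))
p,d=env.grab_frame('scene');save('s4.png',cv2.resize(p[200:360,300:480],None,fx=3.5,fy=3.5,interpolation=cv2.INTER_CUBIC))
go(*cover_tcp(10,6,12))
E
```

```text
6.6667 [495.1415667  189.17296943 175.01989186] [-0.05303371  0.48268817 -0.77185882] 11.795342392261663 0.31738374595936697
dx 10.4 dy -1.6 h 28.3 | yaw -0.1 tilt 12.0 roll -0.1
slide [2.17, 0.13, -0.5] turn [-0.002, -0.0, 0.001] rows>=0.5
```

View pics/w4.png

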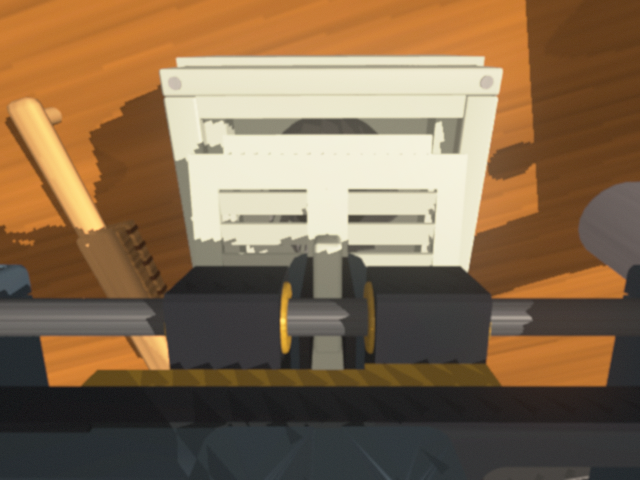

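View pics/s4.png

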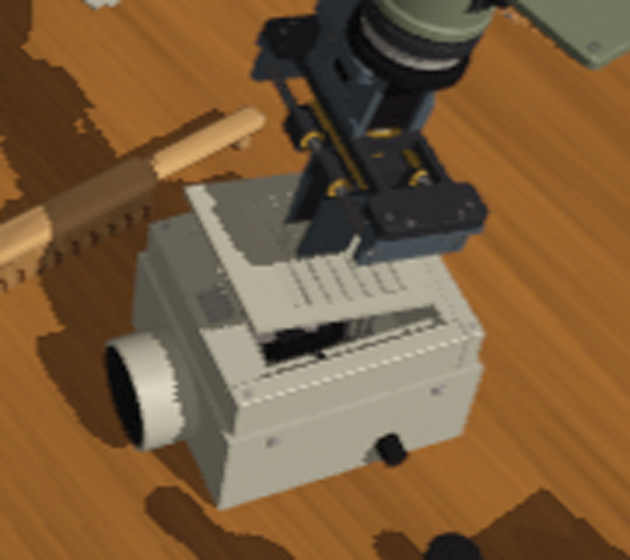

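```bash
python3 - <<'E'
import cv2
p=cv2.imread('pics/w4.png');cv2.imwrite('pics/w4c.png',cv2.resize(p[50:200,150:350],None,fx=4,fy=4,interpolation=cv2.INTER_CUBIC));cv2.imwrite('pics/w4d.png',cv2.resize(p[50:200,320:520],None,fx=4,fy=4,interpolation=cv2.INTER_CUBIC))
E
```

```text
(no output)
```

View pics/w4c.png

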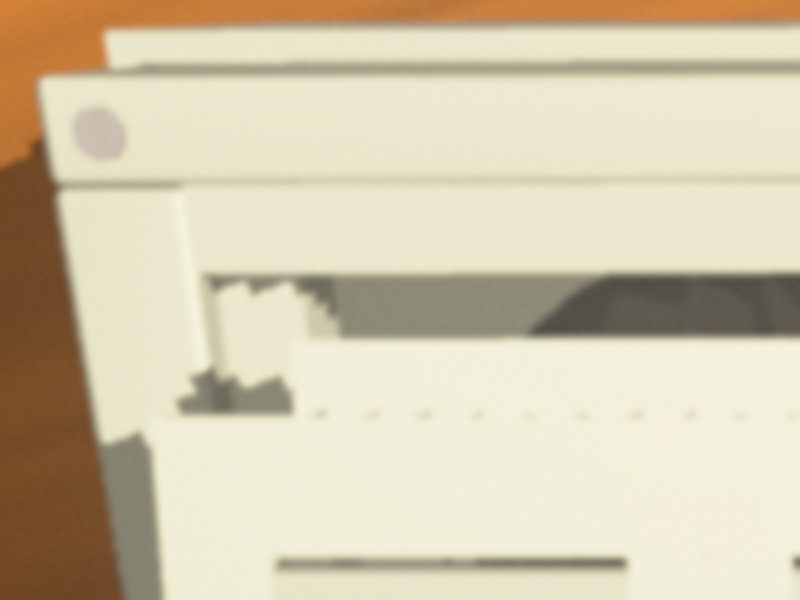

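View pics/w4d.png

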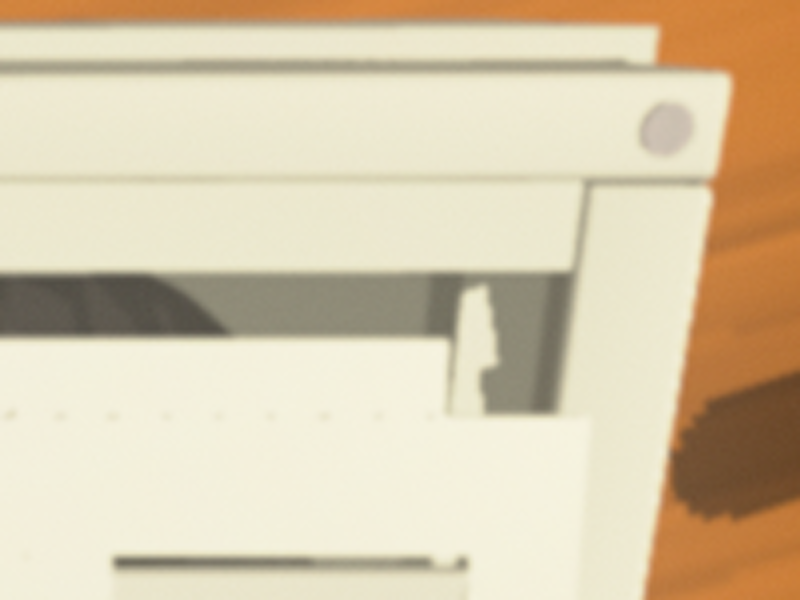

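```bash
python3 - <<'E'
from h import *
z=np.load('w4.npz');T0=z['T'];d=z['d']
c=env.calibration('wrist');K=np.array(c['K']);T=T0@np.array(c['T_tool_cam'])
Rf=R.from_euler('z',F['yaw'],degrees=True).as_matrix()
o=np.array([*F['c'],F['L']])
def px(u,v,zz):
    dd=T[:3,:3]@np.array([(u-K[0,2])/K[0,0],-(v-K[1,2])/K[1,1],-1]);w=T[:3,3]+dd*(zz-T[2,3])/dd[2];return np.round(Rf.T@(w-o),1)
W=(unproj('wrist',d,T0)-o)@Rf
print('rim',np.nanmedian(W[75:92,200:460,2]),'overhang',np.nanmedian(W[100:116,210:450,2]))
print('lip',np.nanmedian(W[137:150,235:425],axis=(0,1)),'plate front',np.nanmedian(W[158:178,230:300],axis=(0,1)))
for u,v in((197.5,118.7),(463.3,118),(160,69.5),(502.7,68.5)): print('fan pt',px(u,v,F['L']+8))
t=T0[:3,:3];C=np.stack([np.cross(t[:,1],-t[:,0]),t[:,1],-t[:,0]],1)
for nm,q,uv in(('lip',[-73,0,3],((223.75,135),(432.5,134.5))),('plate',[-65,0,5],((188,154.5),(468,153.5)))):
    w=T0[:3,3]+C@(np.array(q)-G);print(nm,'kin',np.round(Rf.T@(w-o),1),'seen',[px(*k,w[2]) for k in uv])
E
```

```text
rim 7.622194676541412 overhang 7.639191918962254
lip [-59.84679918  -0.84521772  29.50293829] plate front [-50.31890352 -28.95006343  33.62263673]
fan pt [-66.9 -63.1   8. ]
fan pt [-66.8  62.4   8. ]
fan pt [-88.3 -76.8   8. ]
fan pt [-88.2  76.9   8. ]
lip kin [-63.   -1.6  29.5] seen [array([-63.4, -46. ,  29.5]), array([-63.3,  43.1,  29.5])]
plate kin [-55.6  -1.6  33.1] seen [array([-56. , -61.3,  33.1]), array([-56. ,  58.2,  33.1])]
```

```bash
python3 - <<'E'
from h import *
for h in (5,2,1,0,-1,-2): go(*cover_tcp(10.5,h,12))
E
```

```text
slide [2.28, 0.13, -0.47] turn [-0.002, -0.0, 0.001] rows>=0.6
slide [2.57, 0.13, -0.54] turn [-0.002, -0.0, 0.001] rows>=0.6
slide [2.67, 0.13, -0.56] turn [-0.002, -0.0, 0.001] rows>=0.7
slide [2.77, 0.13, -0.58] turn [-0.002, -0.0, 0.001] rows>=0.7
slide [2.87, 0.13, -0.6] turn [-0.002, -0.0, 0.001] rows>=0.7
slide [2.97, 0.13, -0.62] turn [-0.002, -0.0, 0.001] rows>=0.7
```

Call:
{"fn": "arm_command", "kwargs": {"slide": [[0.8, 0.13, -0.16], [1.6, 0.13, -0.32], [2.28, 0.13, -0.47], [2.57, 0.13, -0.54], [2.57, 0.13, -0.54], [2.57, 0.13, -0.54], [2.57, 0.13, -0.54]], "turn": [[0, 0, 0], [0, 0, 0], [0, 0, 0], [0, 0, 0], [0, 0, 0], [0, 0, 0], [0, 0, 0]], "grip": [255, 255, 255, 255, 255, 255, 255]}}

```text
time_s: 7.35
ee_pos: [495.5, 192.1, 148.9]
ee_rot: [-0.1, 78.0, -16.0]
force: [0.2, 0.1, -0.2]
gripper_width: 11.7
```

```bash
python3 - <<'E'
from h import *
s=env.state();print(s['time_s'],s['ee_pos'],s['force'],s['torque']);print(cover_now(s))
E
```

```text
7.35 [495.5200374  192.06691178 148.88861343] [ 0.16976776  0.06116705 -0.23408341] [ 0.03314554  0.13738838 -0.00900884]
dx 10.0 dy 1.2 h 2.1 | yaw 0.0 tilt 12.0 roll -0.0
```

Call:
{"fn": "arm_command", "kwargs": {"slide": [[0.1, 0, -0.02], [0.1, 0, -0.02], [0.1, 0, -0.02]], "turn": [[0, 0, 0], [0, 0, 0], [0, 0, 0]], "grip": [255, 255, 255]}}

```text
time_s: 7.6
ee_pos: [495.4, 192.0, 147.9]
ee_rot: [-0.1, 78.0, -16.1]
force: [-0.2, -0.1, -0.2]
gripper_width: 11.6
```

```bash
python3 - <<'E'
from h import *
s=env.state();print(s['time_s'],s['ee_pos'],s['force'],s['torque']);print(cover_now(s))
p,d=env.grab_frame('wrist');save('w5.png',cv2.resize(p[50:200,150:520],None,fx=2.1,fy=2.1,interpolation=cv2.INTER_CUBIC));np.savez('w5.npz',d=d,T=toolT(s))
s=env.state();print(s['ee_pos'],s['force'],cover_now(s))
E
```

```text
7.6 [495.43089462 191.95252628 147.92157032] [-0.17584856 -0.07471265 -0.20224566] [ 0.01879019  0.1883804  -0.01678772]
dx 10.0 dy 1.0 h 1.1 | yaw 0.0 tilt 12.0 roll -0.0
[495.41540871 191.93602238 147.93348875] [ 0.70485787  0.71242367 -1.33860701] dx 10.0 dy 1.0 h 1.1 | yaw 0.0 tilt 12.0 roll -0.0
```

View pics/w5.png

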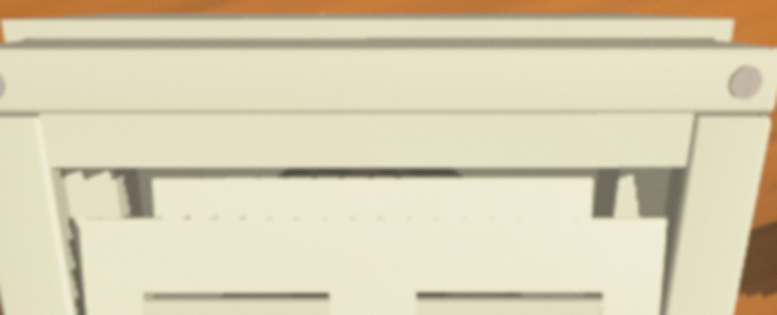

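Call:
{"fn": "arm_command", "kwargs": {"slide": [[0.05, -0.1, -0.01], [0.1, -0.1, -0.02], [0.1, -0.1, -0.02], [0.1, -0.1, -0.02]], "turn": [[0, 0, 0], [0, 0, 0], [0, 0, 0], [0, 0, 0]], "grip": [255, 255, 255, 255]}}

```text
time_s: 7.98
ee_pos: [495.2, 190.9, 146.9]
ee_rot: [-0.2, 78.0, -16.1]
force: [-0.4, -1.1, -0.0]
gripper_width: 11.4
```

```bash
cat > st.py <<'E'
from h import *
s=env.state();print(s['time_s'],s['ee_pos'],s['force'],s['torque'],s['gripper_width']);print(cover_now(s))
E
python3 st.py
```

```text
7.9833 [495.15918928 190.85232506 146.92151721] [-0.38390614 -1.10274621 -0.00319578] [ 0.02592276  0.2671434  -0.02891769] 11.423191648729086
dx 10.0 dy -0.1 h 0.1 | yaw 0.0 tilt 12.0 roll -0.0
```

Call:
{"fn": "arm_command", "kwargs": {"slide": [[0.1, 0, -0.02], [0.1, 0, -0.02], [0.1, 0, -0.02]], "turn": [[0, 0, 0], [0, 0, 0], [0, 0, 0]], "grip": [255, 255, 255]}}

```text
time_s: 8.23
ee_pos: [495.3, 190.9, 146.5]
ee_rot: [-0.1, 78.0, -16.1]
force: [-2.7, -1.7, 5.3]
gripper_width: 11.6
```

```bash
python3 st.py
```

```text
8.2333 [495.32232326 190.85693082 146.50094405] [-2.68729688 -1.69422664  5.28492932] [-0.161669    0.49072761  0.00552723] 11.591405707600016
dx 10.2 dy -0.0 h -0.3 | yaw 0.0 tilt 12.0 roll -0.0
```

Call:
{"fn": "arm_command", "kwargs": {"slide": [[-0.13, 0, 0.03], [-0.13, 0, 0.03], [-0.18, 0, -0.22], [-0.24, 0, -0.47], [-0.29, 0, -0.72], [-0.33, 0, -0.9], [-0.33, 0, -0.9], [-0.33, 0, -0.9]], "turn": [[0, 0, 0], [0, 0, 0], [0, 0, 0], [0, 0, 0], [0, 0, 0], [0, 0, 0], [0, 0, 0], [0, 0, 0]], "grip": [255, 255, 255, 255, 255, 255, 255, 255]}}

```text
time_s: 8.9
ee_pos: [485.7, 193.6, 147.0]
ee_rot: [-0.2, 78.0, -16.2]
force: [0.3, -0.2, 0.2]
gripper_width: 11.4
```

```bash
python3 st.py; python3 - <<'E'
from h import *
s=env.state()
p,d=env.grab_frame('wrist');save('w6.png',cv2.resize(p[50:200,150:520],None,fx=2.1,fy=2.1,interpolation=cv2.INTER_CUBIC))
E
```

```text
8.9 [485.67706444 193.57939738 146.96084484] [ 0.29303921 -0.19210945  0.17230988] [0.06389814 0.18470223 0.01869706] 11.392517614378761
dx 0.1 dy -0.1 h 0.2 | yaw 0.0 tilt 12.0 roll -0.1
```

View pics/w6.png

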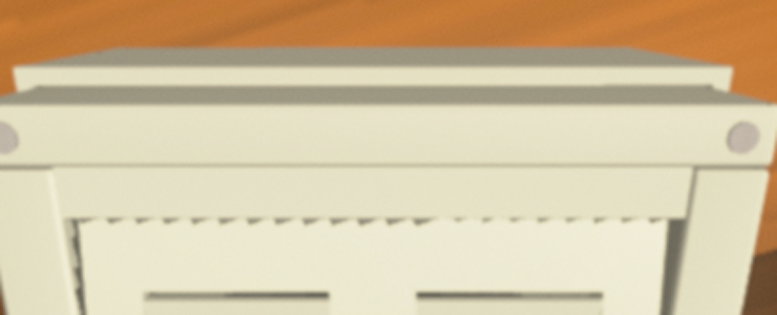

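```bash
python3 - <<'E'
from h import *
for t in (10,8,6.5,5,4,3): go(*cover_tcp(0.0,0.3,t))
E
```

```text
slide [0.2, 0.0, 0.02] turn [0.0, 0.034, 0.001] rows>=0.3
slide [0.41, 0.0, 0.06] turn [0.0, 0.069, 0.001] rows>=0.6
slide [0.57, 0.0, 0.09] turn [0.0, 0.096, 0.001] rows>=0.8
slide [0.73, 0.0, 0.11] turn [0.0, 0.122, 0.001] rows>=1.0
slide [0.83, 0.0, 0.12] turn [0.0, 0.139, 0.001] rows>=1.1
slide [0.94, 0.0, 0.14] turn [0.0, 0.157, 0.001] rows>=1.3
```

Call:
{"fn": "arm_command", "kwargs": {"slide": [[0.2, 0, 0.02], [0.41, 0, 0.06], [0.57, 0, 0.09], [0.65, 0, 0.1], [0.73, 0, 0.11], [0.73, 0, 0.11], [0.73, 0, 0.11]], "turn": [[0, 0.034, 0], [0, 0.069, 0], [0, 0.096, 0], [0, 0.109, 0], [0, 0.122, 0], [0, 0.122, 0], [0, 0.122, 0]], "grip": [255, 255, 255, 255, 255, 255, 255]}}

```text
time_s: 9.53
ee_pos: [488.3, 193.0, 140.3]
ee_rot: [-0.2, 85.0, -16.2]
force: [-2.2, 1.4, 1.7]
gripper_width: 11.9
```

```bash
python3 st.py;  python3 - <<'E'
from h import *
p,d=env.grab_frame('scene');save('s7.png',cv2.resize(p[200:360,300:480],None,fx=3.5,fy=3.5,interpolation=cv2.INTER_CUBIC))
p,d=env.grab_frame('wrist');save('w7.png',cv2.resize(p[50:300,150:520],None,fx=2.1,fy=2.1,interpolation=cv2.INTER_CUBIC))
E
```

```text
9.5333 [488.32657353 192.95149647 140.33212774] [-2.18799401  1.42962763  1.65877955] [0.09818589 0.22863239 0.05628623] 11.89291550164848
dx -0.0 dy 0.1 h 0.5 | yaw -0.0 tilt 5.0 roll -0.0
```

View pics/s7.png

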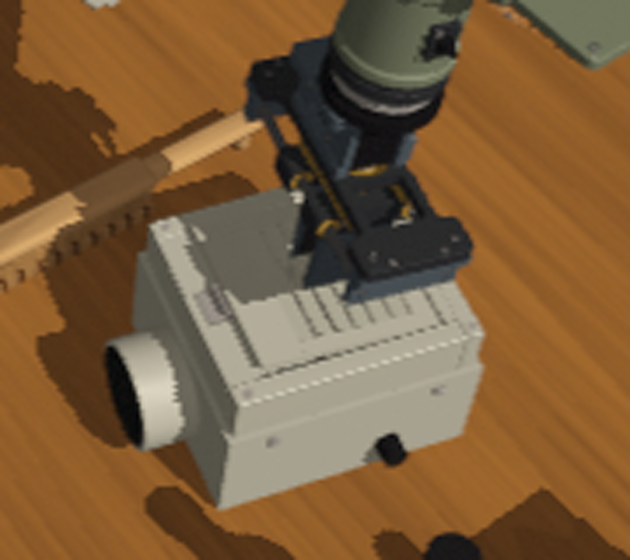

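View pics/w7.png

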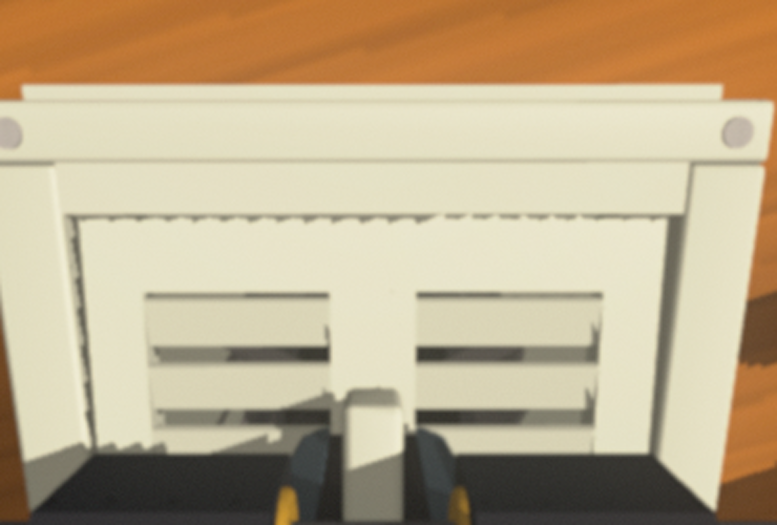

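```bash
python3 - <<'E'
from h import *
Rf=R.from_euler('z',F['yaw'],degrees=True).as_matrix()
P=lambda x,z:np.array([*F['c'],0])+Rf@np.array([x,0,z])
s=env.state();T=toolT(s)
go(T[:3,3]-T[:3,0]*35,T[:3,:3]); go(P(44,175),Rdown(F['yaw'])); go(P(44,152),Rdown(F['yaw']))
E
```

```text
slide [-3.5, 0.0, 0.0] turn [0.0, 0.0, 0.0] rows>=0.8
slide [-3.01, -0.01, 5.38] turn [0.0, 0.087, 0.0] rows>=1.5
slide [-0.72, -0.01, 5.18] turn [0.0, 0.087, 0.0] rows>=1.3
```

Call:
{"fn": "arm_command", "kwargs": {"slide": [[0, 0, 0], [0, 0, 0], [0, 0, 0], [0, 0, 0], [0, 0, 0], [0, 0, 0]], "turn": [[0, 0, 0], [0, 0, 0], [0, 0, 0], [0, 0, 0], [0, 0, 0], [0, 0, 0]], "grip": [170, 170, 170, 170, 170, 170]}}

```text
time_s: 10.13
ee_pos: [488.5, 192.8, 140.1]
ee_rot: [-0.5, 85.0, -16.4]
force: [1.1, 0.0, -0.1]
gripper_width: 30.1
```

```bash
python3 st.py; python3 - <<'E'
from h import *
p,d=env.grab_frame('wrist');save('w8.png',cv2.resize(p[50:300,150:520],None,fx=2.1,fy=2.1,interpolation=cv2.INTER_CUBIC))
E
```

```text
10.1333 [488.51978407 192.7597915  140.11093335] [ 1.08640379  0.02198179 -0.06985859] [-0.05487798  0.08502727 -0.02232185] 30.138652304119052
dx 0.2 dy -0.1 h 0.3 | yaw 0.0 tilt 5.0 roll -0.0
```

View pics/w8.png

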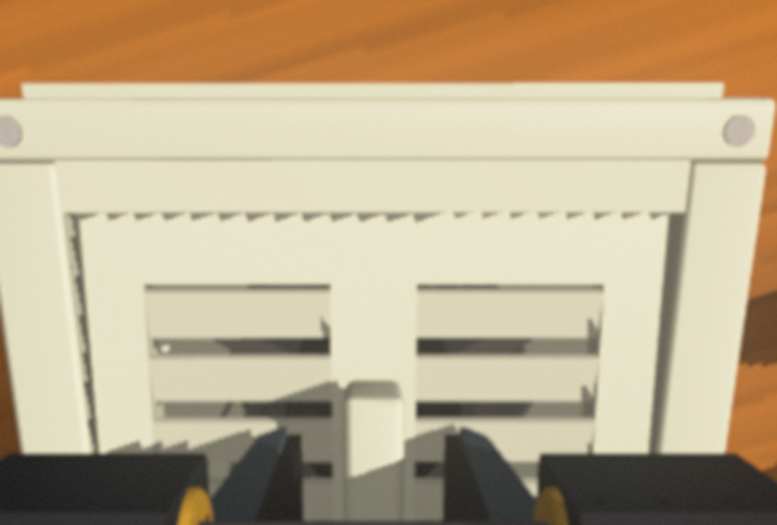

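Call:
{"fn": "arm_command", "kwargs": {"slide": [[-2, 0, 0], [-4, 0, 0], [-3.6, 0, 3], [-3, 0, 5.3], [-3, 0, 5.3], [-3, 0, 5.3], [-1.8, 0, 5.25], [-0.8, 0, 5.18], [-0.8, 0, 5.18], [-0.8, 0, 5.18]], "turn": [[0, 0, 0], [0, 0, 0], [0, 0.05, 0], [0, 0.087, 0], [0, 0.087, 0], [0, 0.087, 0], [0, 0.087, 0], [0, 0.087, 0], [0, 0.087, 0], [0, 0.087, 0]], "grip": [170, 170, 255, 255, 255, 255, 255, 255, 255, 255]}}

```text
time_s: 11.02
ee_pos: [536.1, 178.9, 152.0]
ee_rot: [-130.2, 89.9, -146.1]
force: [-0.5, 0.1, -0.6]
gripper_width: 0.4
```

```bash
cat > st2.py <<'E'
from h import *
import sys
s=env.state();print(s['time_s'],s['ee_pos'],s['force'],s['torque'],s['gripper_width'])
Rf=R.from_euler('z',F['yaw'],degrees=True).as_matrix();print('fan frame',Rf.T@(s['ee_pos']-np.array([*F['c'],0])))
n=sys.argv[1]
p,d=env.grab_frame('wrist');save('w%s.png'%n,p)
p,d=env.grab_frame('scene');save('s%s.png'%n,cv2.resize(p[200:360,300:480],None,fx=3.5,fy=3.5,interpolation=cv2.INTER_CUBIC))
E
python3 st2.py 9
```

```text
11.0167 [536.13618875 178.91971668 152.03450804] [-0.47214959  0.05053108 -0.63585409] [ 0.03891355  0.01495736 -0.03404455] 0.4089560478817828
fan frame [ 42.96831498  -0.28357663 152.03450804]
```

View pics/s9.png

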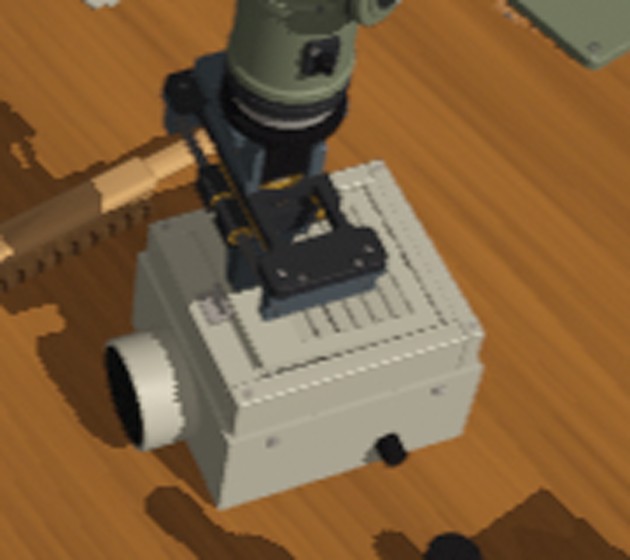

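View pics/w9.png

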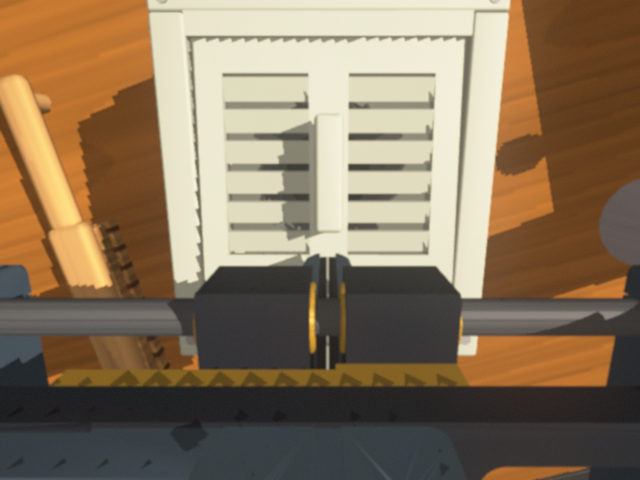

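Call:
{"fn": "arm_command", "kwargs": {"slide": [[0.6, 0, -0.1], [1.0, 0, -0.1], [1.2, 0, -0.1], [1.4, 0, -0.1], [1.5, 0, -0.1], [1.6, 0, -0.1]], "turn": [[0, 0, 0], [0, 0, 0], [0, 0, 0], [0, 0, 0], [0, 0, 0], [0, 0, 0]], "grip": [255, 255, 255, 255, 255, 255]}}

```text
time_s: 11.62
ee_pos: [536.3, 179.0, 136.4]
ee_rot: [-100.2, 89.9, -116.2]
force: [-1.1, -0.3, 1.8]
gripper_width: 0.6
```

```bash
python3 st2.py 10
```

```text
11.6167 [536.29892943 179.01013371 136.42612042] [-1.09838287 -0.3033213   1.7632354 ] [-0.04457067  0.07178924 -0.01940197] 0.6316064923285282
fan frame [ 43.09994399  -0.15191961 136.42612042]
```

Call:
{"fn": "arm_command", "kwargs": {"slide": [[0.1, 0, 0], [0.2, 0, 0], [0.3, 0, 0], [0.4, 0, 0], [0.4, 0, 0]], "turn": [[0, 0, 0], [0, 0, 0], [0, 0, 0], [0, 0, 0], [0, 0, 0]], "grip": [255, 255, 255, 255, 255]}}

```text
time_s: 12.13
ee_pos: [536.0, 179.2, 133.1]
ee_rot: [-132.1, 89.9, -148.1]
force: [-3.0, 0.3, 4.4]
gripper_width: 0.3
```

```bash
python3 st2.py 11
```

```text
12.1333 [535.98868069 179.19322601 133.08414864] [-3.00036908  0.30159849  4.38317806] [-0.04348451  0.42652571 -0.01483356] 0.29508965976068313
fan frame [ 4.27513258e+01 -6.11318790e-02  1.33084149e+02]
```

Call:
{"fn": "arm_command", "kwargs": {"slide": [[0.05, 0, 0], [0.1, 0, 0], [0.15, 0, 0], [0.2, 0, 0], [0.2, 0, 0]], "turn": [[0, 0, 0], [0, 0, 0], [0, 0, 0], [0, 0, 0], [0, 0, 0]], "grip": [255, 255, 255, 255, 255]}}

```text
time_s: 12.65
ee_pos: [536.0, 179.2, 133.0]
ee_rot: [-17.6, 90.0, -33.6]
force: [-5.8, -0.5, 15.3]
gripper_width: 0.2
```

```bash
python3 st2.py 12
```

```text
12.65 [536.03806053 179.18105834 133.0261826 ] [-5.79218578 -0.45842661 15.32467131] [-0.19728562  1.15898038 -0.03275884] 0.22646119433243977
fan frame [ 4.28021482e+01 -5.92616101e-02  1.33026183e+02]
```

Call:
{"fn": "arm_command", "kwargs": {"slide": [[0.1, 0, 0], [0.15, 0, 0], [0.15, 0, 0], [-2, 0, 0], [-5, 0, 0], [-8, 0, 0], [-12, 0, 2], [-16, 0, 5], [-20, 0, 6], [-24, 0, 6], [-24, 0, 6], [-24, 0, 6]], "turn": [[0, 0, 0], [0, 0, 0], [0, 0, 0], [0, 0, 0], [0, 0, 0], [0, 0, 0], [0, 0, 0], [0, 0, 0], [0, 0, 0], [0, 0, 0], [0, 0, 0], [0, 0, 0]], "grip": [255, 255, 255, 255, 255, 255, 255, 255, 255, 255, 255, 255]}}

```text
time_s: 13.75
ee_pos: [595.9, 162.9, 374.1]
ee_rot: [24.6, 89.5, 8.6]
force: [0.5, -0.6, -0.1]
gripper_width: 0.5
```

```bash
python3 st2.py 13; python3 - <<'E'
from h import *
s=env.state();p,d=env.grab_frame('wrist');W=unproj('wrist',d,toolT(s))
Rf=R.from_euler('z',F['yaw'],degrees=True).as_matrix();V=(W-np.array([*F['c'],F['L']]))@Rf
def med(x0,x1,y0,y1):
    m=(V[...,0]>x0)&(V[...,0]<x1)&(V[...,1]>y0)&(V[...,1]<y1);m[262:]=False;return m.sum(),np.median(V[...,2][m])
print('rear plate',med(40,56,-50,-15),med(40,56,15,50),'front',med(-62,-55,-50,50),'sides',med(-40,40,50,58),med(-40,40,-58,-50),'rim',med(-86,-68,-60,60),med(-60,60,65,76),'clip',med(58,68,-10,10),'rearrim',med(70,86,20,70))
e=cv2.resize(p[20:270,220:460],None,fx=2.4,fy=2.4,interpolation=cv2.INTER_CUBIC);save('w13c.png',e)
p,d=env.grab_frame('top');save('t13.png',cv2.resize(p[205:325,190:300],None,fx=5,fy=5,interpolation=cv2.INTER_CUBIC))
E
```

```text
13.75 [595.85566018 162.9421182  374.07315991] [ 0.50741008 -0.57703649 -0.11639253] [0.02718583 0.04424275 0.04351053] 0.492097173979137
fan frame [104.77931673   0.76474728 374.07315991]
rear plate (np.int64(544), np.float64(4.686784869842384)) (np.int64(557), np.float64(4.615521954569303)) front (np.int64(1078), np.float64(4.265414289854746)) sides (np.int64(775), np.float64(4.41752935420088)) (np.int64(760), np.float64(4.48138950112299)) rim (np.int64(2842), np.float64(7.5228094927208105)) (np.int64(1464), np.float64(7.568865861804696)) clip (np.int64(220), np.float64(10.113056782571974)) rearrim (np.int64(779), np.float64(7.63055266064093))
```

View pics/w13c.png

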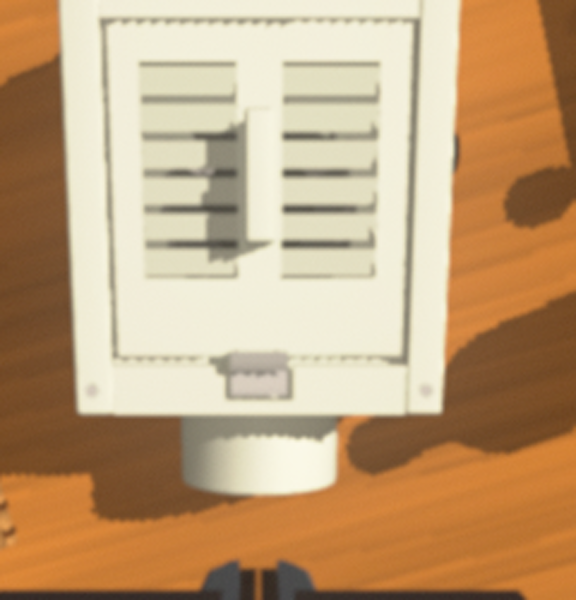

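View pics/s13.png

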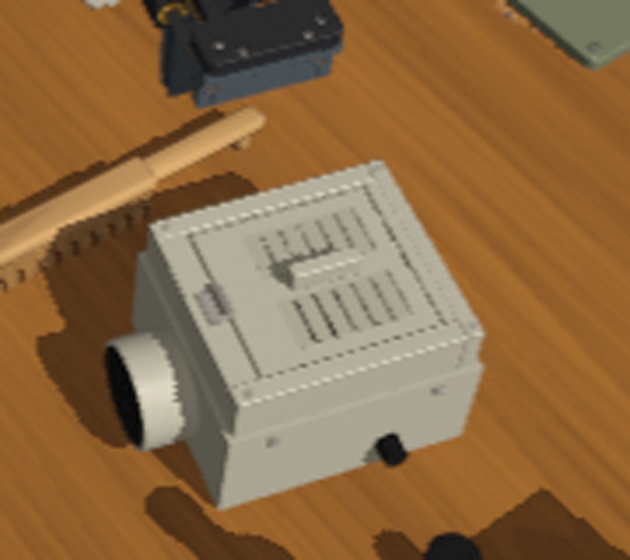

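```bash
python3 -c "
from h import *
print(env.job_done())"
```

```text
the job is handed in; nothing more can be done
None
```

The cover is back on the fan, hooked at the front and clipped at the rear, and I handed the job in about 14 s into the 48 s allowed.

- **Fitting:** I picked the 130 × 120 mm cover up by its rib and felt for the ledges with it tilted 12°. The collar's ledges are at about z = 119.5 mm. I slid the lip under the front rim, lowered the rear onto the clip's ramp and let go. Then I pressed the flat rear part with closed fingers until it stopped dead; the last reading was 15 N, with one slightly deeper press after it.
- **Last checks:** With the gripper about 25 cm clear, depth shows the plate flat in its recess. Its top is 4.3 to 4.7 mm above the ledges and about 3 mm below the rim all round, where home is 5 mm and 3 mm. The clip shows over the rear edge, and the wrist force reads about zero.
- **Small disagreement:** The rear reads about 0.4 mm higher than the front, which is within the depth noise.
- **Not seen directly:** The interlock pin is hidden under the cover, so I only infer it is pressed in from the plate lying flat at ledge height.
- **Other things:** I did not touch the bystanders. I only saw some of them in the last pictures and did not check each one's position.

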